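# Open the valve-spring tester drawer and hold the spring at its test length

## Task

The valve-spring tester is built into the upper drawer of the grey bench cabinet. Pull that drawer all the way open by its handle, then take the red crossbar of the tester with the gripper, pull it out against its spring until the black pointer stands on the green band, and hold it there so that the load can be read: finish while still holding the crossbar at the band, because it springs back when let go. Leave the oil bottle, socket, tappet and valve where they stand.

Things in the scene. Friction and masses are not known exactly. Their poses are not given: they have to be found in the camera images.
- drawer (a joint): Upper drawer (green front, facing the robot) of the grey bench cabinet. Value in m: 0 shut, 0.180 fully open at its stop; it starts 0 to 0.025 open. It runs level, towards the robot, along the cabinet's own -x, with light friction (1 to 3 N), and stays where it is left.
- cabinet_front (a point): Middle of the lower front edge of the fixed grey cabinet (300 mm wide, 280 deep, 200 high, turned up to 0.2 rad), on the bench. Axes of the cabinet: x points from its front to its back (the drawer opens along -x), y to the left seen from the robot, z up.
- drawer_handle (a point): Centre of the upper drawer's bow handle: a level steel bar 12 mm thick, 110 mm long along the cabinet's y, 168 mm above the bench, its centre 45 mm in front of the drawer front; the space between is free, so it can be taken from above with a finger on each side. The drawer front is 15 mm thick and reaches 187 mm above the bench. The axes are the cabinet's.
- pull: The tester's pull bow in the upper drawer, out of sight until that is open. Origin at the centre of its red crossbar. It slides along the cabinet's -x (towards the robot) by 0 to 55 mm against a spring: about 6 N at rest, rising 1.5 N per 10 mm; it springs back when let go. The axes are the cabinet's.
- crossbar (a point): Centre of the red crossbar (same point): 14 mm thick, 118 mm long along the cabinet's y, level, 168 mm above the bench. Two 10 mm rods run back from it 45 mm either side of its middle; around the middle it is free down to the drawer floor, 53 mm below. At rest it is 95 mm behind the inside of the drawer front, 60 mm before the tester housing and, drawer open, 85 mm before the cabinet front.
- pointer (a point): Tip region of the thin black pointer fixed to the left end of the crossbar, 100 mm to the left (+y) of the bar's centre, over the white scale rail; it moves with the crossbar. The axes are the cabinet's.
- band_mid (a point): Middle of the green band, a clip 12 mm wide (along the pull) around the white scale rail on the left in the upper drawer, fixed in the drawer and set anew every time, 22 to 42 mm of pull from the rest position. The pointer stands on the band when it is within 6 mm of this point along the cabinet's x. The axes are the cabinet's.
- oil: Bystander: grey oil bottle with a red cap, 60 mm across and 160 mm high, standing on the bench to the left, ahead of the cabinet front. Origin at the centre of its underside.
- socket: Bystander: steel socket (a ring), 32 mm across and 50 mm high, standing on the bench to the right, ahead of the cabinet front. Origin at the centre of its underside.
- tappet: Bystander: open steel bucket tappet, 34 mm across and 30 mm high, standing on the bench to the right of the open drawer's place. Origin at the centre of its underside.
- valve: Bystander: dark engine valve standing on its 40 mm head, stem up, 90 mm high, on the bench to the left of the open drawer's place. Origin at the centre of its underside.

How it is judged (in metres and radians):
On the way, in this order (a step that is already met when the one before it is completed fails the run):
1. the upper drawer is pulled fully open (value of joint drawer above 0.168 m), for 0.2 s.
2. the pointer is brought onto the green band and kept there by the gripper (x of pointer in the frame of band_mid between -0.0065 and 0.0065 m and contact force between the fingers and pull above 3 N), for 0.5 s.
At the end, for the whole second after the job is handed in: The upper drawer is open to within 12 mm of its stop, the pointer stands on the green band (within 6.5 mm of its middle along the pull), still, and the gripper's fingers hold the crossbar there with more than 3 N, through the last second (all of step 2 and value of joint drawer above 0.168 m and linear speed of pull below 0.01 m/s); the arm keeps its last pose, push and grip.
It fails at once if a bystander (oil bottle, socket, tappet, valve) is shifted by more than 30 mm or knocked over (distance of any of oil, socket, tappet, valve from where it was at the start of the episode above 0.03 m or angle between any of oil, socket, tappet, valve's own z axis and vertical above 0.5 rad).
It also fails if it takes over 48 s, if anything falls off the work surface, if the arm or the gripper's body presses on something with over 40 N, if the wrist force passes 120 N, or if a joint passes its speed limit or range.

## Robot

A 6-joint arm with a two-finger parallel gripper is mounted at the origin on the work surface. World frame = base frame: x ahead of the robot, y to its left, z up, the work surface at z = 0. Lengths are in mm, angles in rad, forces in N, time in s.
With the tool pointing down it reaches from about 275 to 875 mm from the base axis. Payload 12.5 kg.
Tool frame: the origin (TCP) lies midway between the tips of the shut fingers; the grasp point (between the pads) lies 19 mm behind it; z points along the fingers, y is the direction in which the jaws open and shut (so a half turn about z gives the same grasp; the last joint's range is limited). The gripper opens to 85 mm and grips with 20 to 120 N. Pads are 22 mm wide; open, the fingers measure 114 mm over their backs; the gripper's body (76 mm by 85 mm) begins 54 mm behind the grasp point. The pads swing forward as they close: fully open they stand 13 mm farther back than shut.
Start: joints at [1.236, 0.351, 1.652, -0, 1.139, -0.085], TCP at [135.934, 532.922, 200.89] pointing down, gripper open.
Joint ranges: [-2.75, 2.75], [-0.79, 2.1], [0.01, 2.65], [-1.57, 4.71], [0.07, 3.14], [-2.87, 2.87]. Speed limits (rad/s): [2.22, 2.22, 2.79, 3.14, 3.14, 3.14].

## Interface

Orientations are given as a unit quaternion [x, y, z, w].
In Python, from rig import ctrl gives the robot as it stands.
- The arm moves only by the tool move_arm, never from a script. Its arguments are lists of equal length, an entry for each row: "delta_pos": the shift along the tool's x, y, z normalised to -1 to 1, where 1 is 0.03 m, a list of three; "twist": the turn, a rotation vector about the tool's x, y, z normalised to -1 to 1, where 1 is 180 degrees, a list of three; "claw": the finger opening in mm, from 0 to 85.4. In form: {"delta_pos": [[dx, dy, dz], ...], "twist": [[rx, ry, rz], ...], "claw": [claw, ...]}. A call has 1 to 20 rows; each row shifts and turns the commanded pose from where the row before left it, along the tool's axes as they then stand; what a row does not reach is not made up. A row lasts 1/8 s, in which the tool goes at most 62.5 mm and 10.7 degrees, less where a joint would pass 70% of its speed; a pose out of reach is approached as far as the arm can. A call with a number of a shift or a turn outside -1 to 1 is refused whole. A call with a gripper value outside its range is refused whole. The fingers move at their own pace and stop on an object; "squeeze" is the grip in N (left out, the last holds). Time passes only in rows, so rows that do not move let the fingers close. It gives the time, the measured TCP pose, the force and the opening at its end, in the units of the state.
- ctrl.read_state(): the state, without advancing time (a new reading comes with each control period).
- ctrl.grab_frame(name): name is "scene" or "side" or "wrist"; returns a dict with "image" (400x640x3 uint8, red, green, blue), "intrinsics" (3x3 intrinsics, pixels), "R" (3x3) and "t" (3): a world point X has camera coordinates R X + t. Camera axes: x right, y down, z forward; pixel columns grow to the right and rows downward; lengths in mm; the calibration is good to about 2 mm. A picture is of the moment at which its call begins. There is no depth.
- ctrl.sign_off(): hands the job in, once; it reports no verdict.
Trained networks look in the newest picture that a camera, given by its name, has taken for a name from the list of things; names that differ only in an ending like _2 or _b are one class to them, and where a whole thing is asked for, a point or a joint stands for the part that bears it (a point fixed in the world has none). Each returns a list of dicts, best first, with "conf" (0 to 1); they miss things now and then, are a little off and sometimes report something else, mostly with a low value. They report only what shows in the picture. A call takes as long as a camera call.
- ctrl.cut_out(camera, label): "region" (400x640 bool, what is visible of it) and "extent" ([left, top, right, bottom] in pixels, round what is visible of it).
The state is a dict: "time_s": time; "q": joint angles; "qvel": joint speeds; "effort": joint torques, N m; "tool_pos": TCP position; "orientation": TCP orientation; "wrist_force": force on the tool from outside, world axes, zero at the start; "moment": the same for the moment, N m; "width": finger opening in mm.
Only numpy, scipy, OpenCV 4.12 (cv2) and the standard library are available. Lean on these libraries where they do the work, as an engineer would, in place of code of your own. Each camera call takes 0.05 s, during which the arm holds its last target.

## Working session

There is one attempt and no reset: what is moved stays moved. The work goes in short steps, Python scripts to look and compute and a tool call to move; the robot and the scene stay as the last step left them, time stands still between calls to the robot, and variables do not carry over. Pictures are saved under pics/ and viewed, and the job is handed in when it is done.

Besides the shell and the picture viewer there is one more tool, called after ">>>" as name(argument=value, ...) on one line, values as JSON. move_arm: Moves the arm, as the interface text tells. Its arguments: {"type":"object","properties":{"delta_pos":{"type":"array","items":{"type":"array","items":{"type":"number","minimum":-1,"maximum":1}}},"twist":{"type":"array","items":{"type":"array","items":{"type":"number","minimum":-1,"maximum":1}}},"claw":{"type":"array","items":{"type":"number"}},"squeeze":{"type":"number"}},"required":["delta_pos","twist","claw"]}

```bash
mkdir -p pics
cat > h.py <<'E'
import numpy as np, cv2
from rig import ctrl
def grab(cam,fn=None):
    f=ctrl.grab_frame(cam)
    if fn: cv2.imwrite('pics/'+fn,cv2.cvtColor(np.asarray(f['image']),cv2.COLOR_RGB2BGR))
    return f
def P(f): return f['intrinsics']@np.hstack([f['R'],np.reshape(f['t'],(3,1))])
def tri(fs,uv):
    A=[]
    for f,(u,v) in zip(fs,uv):
        p=np.array(P(f)); A+= [u*p[2]-p[0], v*p[2]-p[1]]
    A=np.array(A); x=np.linalg.lstsq(A[:,:3],-A[:,3],rcond=None)[0]; return x
def onz(f,u,v,z):
    p=np.array(P(f)); A=np.array([u*p[2]-p[0],v*p[2]-p[1]])
    return np.append(np.linalg.solve(A[:,:2],-A[:,3]-A[:,2]*z),z)
def proj(f,X):
    p=np.array(P(f))@np.append(X,1); return p[:2]/p[2]
E
ls
python3 - <<'E'
from h import *
np.set_printoptions(precision=1,suppress=True)
s=ctrl.read_state(); print(s)
for c in ['scene','side','wrist']:
    f=grab(c,c+'0.png'); print(c,-np.array(f['R']).T@f['t'], np.array(f['R'])[2])
    for l in ['drawer_handle','drawer','oil','socket','tappet','valve']:
        for d in ctrl.cut_out(c,l)[:2]: print(c,l,round(d['conf'],2),d['extent'])
E
```

```text
h.py
pics
{'time_s': 0.0, 'q': array([ 1.2,  0.4,  1.7,  0. ,  1.1, -0.1]), 'qvel': array([ 0.,  0., -0., -0., -0., -0.]), 'effort': array([ -0. , -50.6, -29.1,  -0. ,   0. ,  -0. ]), 'tool_pos': array([135.8, 532.6, 200.3]), 'orientation': array([ 0.1,  1. , -0. , -0. ]), 'wrist_force': array([-0.2, -0.3, -0.8]), 'moment': array([-0.,  0., -0.]), 'width': 85.43226318020143}
scene [ 894.5  311.6 1063.9] [-0.3 -0.3 -0.9]
scene drawer_handle 0.96 [266.0, 160.2, 381.2, 272.8]
scene drawer 0.9 [268.6, 161.3, 381.5, 272.0]
scene oil 0.95 [402.0, 276.7, 441.2, 316.2]
scene oil 0.35 [267.7, 162.9, 378.6, 274.0]
scene tappet 0.65 [290.4, 127.2, 303.3, 142.3]
scene valve 0.62 [453.0, 238.0, 474.4, 261.8]
side [ -16.5 -651.5  679.1] [ 0.6  0.6 -0.5]
side drawer_handle 0.57 [269.9, 159.5, 368.8, 225.6]
side drawer 0.64 [267.0, 160.5, 364.5, 227.3]
side oil 0.81 [227.4, 162.1, 247.0, 215.4]
side socket 0.73 [380.0, 253.6, 391.7, 282.6]
side tappet 0.73 [181.4, 211.7, 199.9, 244.7]
side tappet 0.71 [338.8, 296.1, 353.0, 316.9]
side valve 0.72 [183.8, 209.8, 198.8, 244.1]
wrist [ 65.1 551.8 373.6] [ 0.3 -0.1 -1. ]
```

View pics/scene0.png

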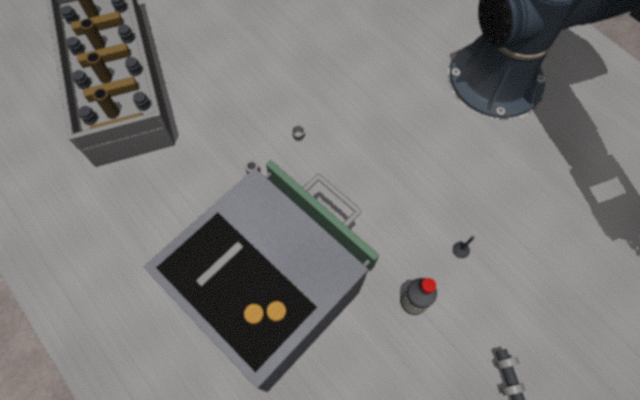

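View pics/side0.png

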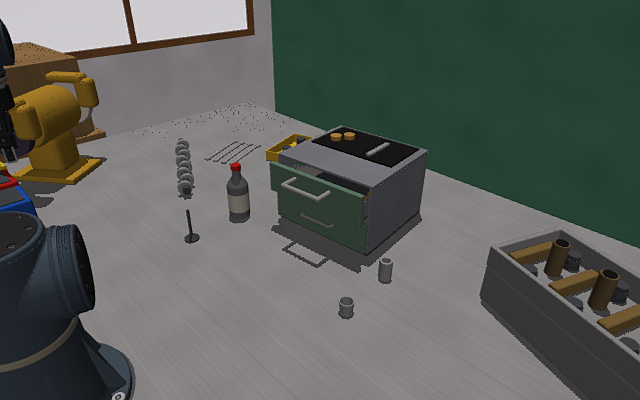

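The scene view shows the cabinet with its green front at about (320,212) and the handle at about (340,193). The tappet is at (298,132), the valve at (462,249) and the oil bottle at (420,295). In the side view the handle is at about (305,188). I'll zoom in to pick the bar ends.

Run:
```python
import cv2
a=cv2.imread('pics/scene0.png')[150:290,240:400]; b=cv2.imread('pics/side0.png')[150:250,255:375]
cv2.imwrite('pics/z0.png',cv2.resize(a,None,fx=4,fy=4,interpolation=2)[:560]); cv2.imwrite('pics/z1.png',cv2.resize(b,None,fx=6,fy=6,interpolation=2))
```

```text
(no output)
```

View pics/z0.png

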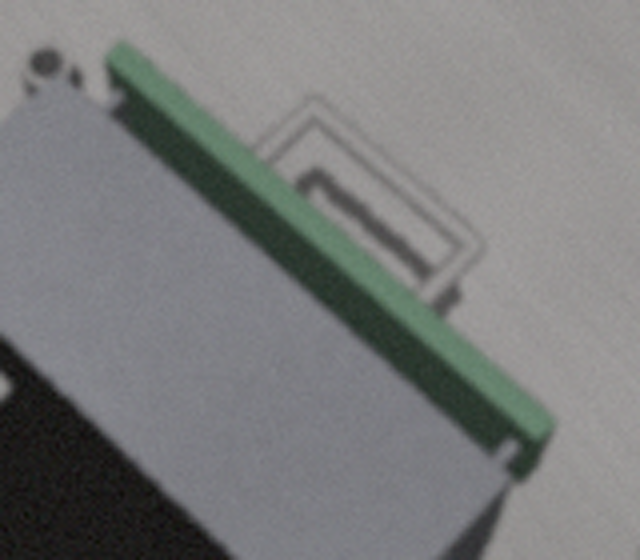

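View pics/z1.png

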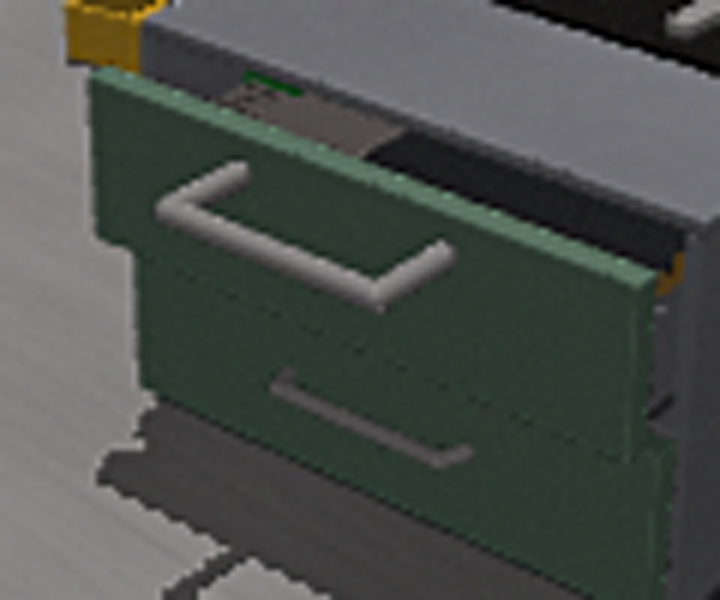

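Run:
```python
from h import *
from scipy.spatial.transform import Rotation as Ro
np.set_printoptions(precision=2,suppress=True)
a=grab('scene');b=grab('side')
L=tri([a,b],[(358,211.7),(282.5,184.5)]);R=tri([a,b],[(319,177),(318,199.3)])
print('handle',L,R,(L+R)/2,np.linalg.norm(L-R)); 
for f,u,l in((a,(358,211.7),L),(b,(282.5,184.5),L),(a,(319,177),R),(b,(318,199.3),R)): print(proj(f,l)-u)
# drawer front top corners
g0=onz(a,240+120/4,150+45/4,187);g1=onz(a,240+548/4,150+425/4,187);print('front outer top', g0,g1)
for p,q in((R,L),(g0,g1)): d=q-p; print('yaw',np.arctan2(-d[0],d[1]))
s=ctrl.read_state(); print(Ro.from_quat(s['orientation']).as_matrix(), s['tool_pos'])
print('valve',onz(a,461,251,0),'oil',onz(a,418,305,0),'tappet',onz(a,298,135,10),'socket',tri([a,b],[(252,170),(386,268)]))
```

```text
handle [595.13  92.6  168.91] [606.97 -16.98 167.92] [601.05  37.81 168.41] 110.22383400204218
[0.5 0. ]
[0.49 0.03]
[-0.59 -0.05]
[-0.63  0.01]
front outer top [665.98 -99.55 187.  ] [634.29 186.05 187.  ]
yaw 0.10758873209910433
yaw 0.11051256877411506
[[-0.97  0.25 -0.  ]
 [ 0.25  0.97 -0.  ]
 [-0.   -0.   -1.  ]] [135.92 532.9  200.88]
valve [422.76 272.66   0.  ] oil [584.65 297.67   0.  ] tappet [ 520.98 -196.55   10.  ] socket [ 671.33 -183.75   25.99]
```

>>> move_arm(delta_pos=[[0,0,-0.25],[0,0,-0.25],[0,0,-0.25],[0,0,-0.25],[0,0,-0.25],[0,0,-0.25],[0,0,-0.25],[0,0,0]], twist=[[0,0,0.055],[0,0,0.055],[0,0,0.055],[0,0,0.055],[0,0,0.055],[0,0,0.055],[0,0,0.055],[0,0,0]], claw=[40,40,40,40,40,40,40,40], squeeze=60)

```text
time_s: 2.15
tool_pos: [136.0, 533.1, 253.8]
orientation: [0.666, 0.746, 0.0, -0.0]
wrist_force: [-0.1, -0.0, 0.7]
width: 40.0
```

>>> move_arm(delta_pos=[[-0.9,0.68,0],[-0.9,0.68,0],[-0.9,0.68,0],[-0.9,0.68,0],[-0.9,0.68,0],[-0.9,0.68,0],[-0.9,0.68,0],[-0.9,0.68,0],[-0.9,0.68,0],[-0.9,0.68,0],[-0.9,0.68,0],[-0.9,0.68,0],[-0.9,0.68,0],[-0.9,0.68,0],[-0.9,0.68,0],[-0.9,0.68,0],[-0.9,0.68,0],[-0.9,0.68,0],[0,0,0],[0,0,0]], twist=[[0,0,0],[0,0,0],[0,0,0],[0,0,0],[0,0,0],[0,0,0],[0,0,0],[0,0,0],[0,0,0],[0,0,0],[0,0,0],[0,0,0],[0,0,0],[0,0,0],[0,0,0],[0,0,0],[0,0,0],[0,0,0],[0,0,0],[0,0,0]], claw=[40,40,40,40,40,40,40,40,40,40,40,40,40,40,40,40,40,40,40,40])

```text
time_s: 4.65
tool_pos: [554.4, 91.1, 253.0]
orientation: [0.666, 0.746, -0.0, -0.0]
wrist_force: [-0.1, -0.7, 0.7]
width: 40.0
```

```bash
cat >> h.py <<'E'
from scipy.spatial.transform import Rotation as Ro
def go(X,yaw):
    "units to X with tool y along cabinet x"
    s=ctrl.read_state(); M=Ro.from_quat(s['orientation']).as_matrix()
    z=np.array([0,0,-1.]); y=np.array([np.cos(yaw),np.sin(yaw),0]); T=np.c_[np.cross(y,z),y,z]
    w=Ro.from_matrix(M.T@T).as_rotvec()/np.pi
    print('t',s['time_s'],'pos',s['tool_pos'],'width',s['width'],'F',s['wrist_force'])
    print('units now-axes',M.T@(np.array(X)-s['tool_pos'])/30,'target-axes',T.T@(np.array(X)-s['tool_pos'])/30,'twist',w)
np.set_printoptions(precision=4,suppress=True)
E
python3 - <<'E'
from h import *
go([601,37.8,230],.109)
grab('wrist','w1.png')
E
```

```text
t 4.65 pos [554.4245  91.1206 252.9942] width 39.98648029419886 F [-0.0963 -0.6745  0.6538]
units now-axes [-1.9422  1.3414  0.765 ] target-axes [-1.9357  1.35    0.7665] twist [-0.0003 -0.0001  0.0015]
```

View pics/w1.png

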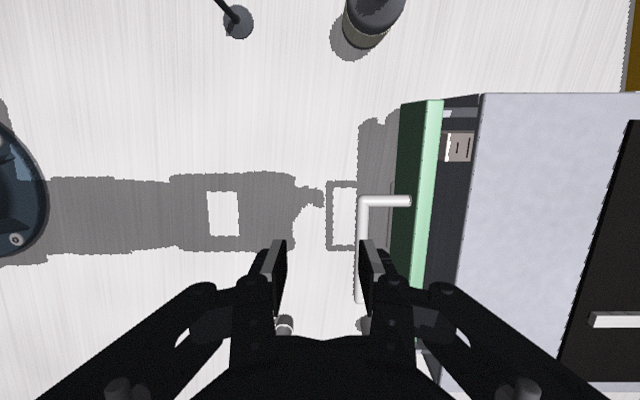

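The wrist view shows the handle's left leg at (362,200) and its bar running straight down the picture, so the yaw matches. I'll move over the handle next.

>>> move_arm(delta_pos=[[-0.97,0.67,0.38],[-0.97,0.67,0.38],[0,0,0],[0,0,0]], twist=[[0,0,0.0015],[0,0,0],[0,0,0],[0,0,0]], claw=[40,40,40,40])

```text
time_s: 5.2
tool_pos: [600.7, 38.2, 230.8]
orientation: [0.668, 0.744, 0.0, -0.0]
wrist_force: [-0.1, 0.4, -0.7]
width: 40.2
```

Run:
```python
from h import *
go([601,37.8,149],.109)
f=grab('wrist','w2.png'); print(proj(f,[595.1,92.6,168.5]),proj(f,[607,-17,168.5]),proj(f,[601,37.8,168.5]))
```

```text
t 5.2 pos [600.7498  38.2208 230.8148] width 40.20865588016394 F [-0.1426  0.3841 -0.6761]
units now-axes [-0.0155  0.0068  2.7272] target-axes [-0.0149  0.0068  2.7272] twist [-0.     -0.0001 -0.0003]
[321.2183 141.3224] [321.3264 260.8419] [321.2195 204.9482]
```

View pics/w2.png

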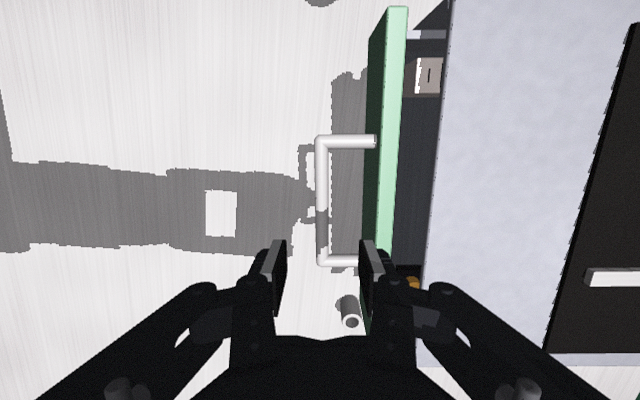

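The predicted bar runs from (321,141) to (321,261), which matches the picture and sits centred between the fingers. I'll descend and close.

>>> move_arm(delta_pos=[[0,0,0.7],[0,0,0.7],[0,0,0.7],[0,0,0.6],[0,0,0],[0,0,0]], twist=[[0,0,0],[0,0,0],[0,0,0],[0,0,0],[0,0,0],[0,0,0]], claw=[40,40,40,40,40,40])

```text
time_s: 6.0
tool_pos: [601.6, 37.5, 150.5]
orientation: [0.668, 0.744, 0.0, 0.0]
wrist_force: [-0.1, 0.6, 0.7]
width: 40.0
```

>>> move_arm(delta_pos=[[0,0,0],[0,0,0],[0,0,0],[0,0,0],[0,0,0],[0,0,0]], twist=[[0,0,0],[0,0,0],[0,0,0],[0,0,0],[0,0,0],[0,0,0]], claw=[2,2,2,2,2,2], squeeze=50)

```text
time_s: 6.75
tool_pos: [601.2, 37.3, 149.6]
orientation: [0.668, 0.744, -0.0, -0.0]
wrist_force: [0.8, 0.7, 0.7]
width: 2.1
```

Run:
```python
from h import *
go([601,37.8,149],.109)
grab('side','s1.png')
```

```text
t 6.75 pos [601.2083  37.3203 149.5633] width 2.0928157875746187 F [0.7702 0.6654 0.735 ]
units now-axes [ 0.0166 -0.0052  0.0188] target-axes [ 0.0167 -0.0052  0.0188] twist [-0.     -0.     -0.0007]
```

View pics/s1.png

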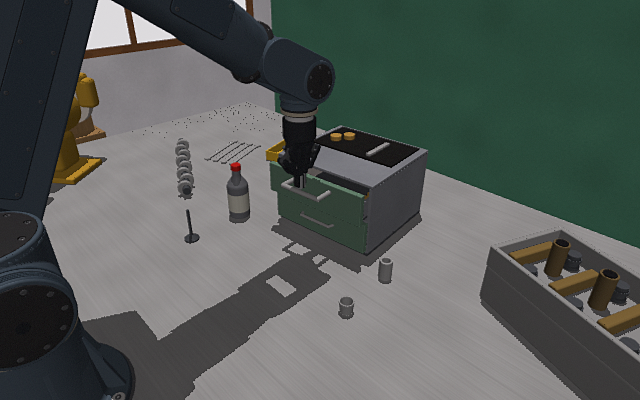

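The width closed to 2.1 mm, so the bar wasn't between the pads. I'll look closer.

Run:
```python
from h import *
a=cv2.imread('pics/s1.png')[130:240,255:375]; cv2.imwrite('pics/z2.png',cv2.resize(a,None,fx=5,fy=5,interpolation=2))
f=grab('wrist','w3.png');f=grab('scene','sc3.png')
a=cv2.imread('pics/sc3.png')[130:270,250:410]; cv2.imwrite('pics/z3.png',cv2.resize(a,None,fx=4,fy=4,interpolation=2))
```

```text
(no output)
```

View pics/z2.png

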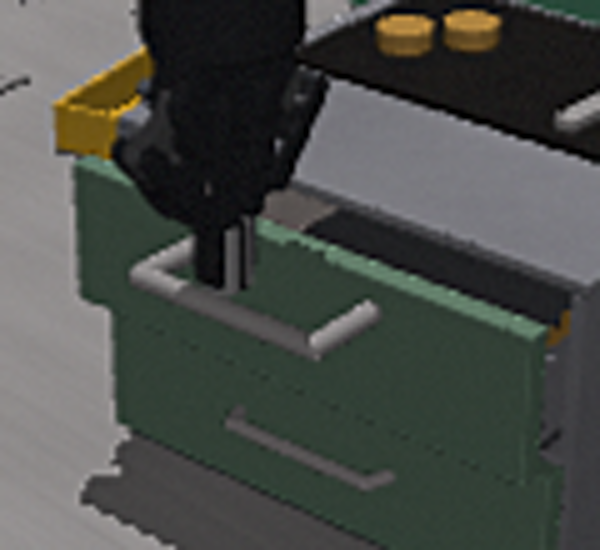

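View pics/w3.png

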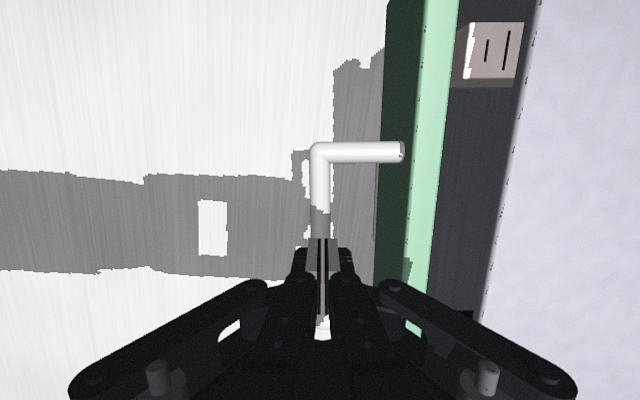

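View pics/z3.png

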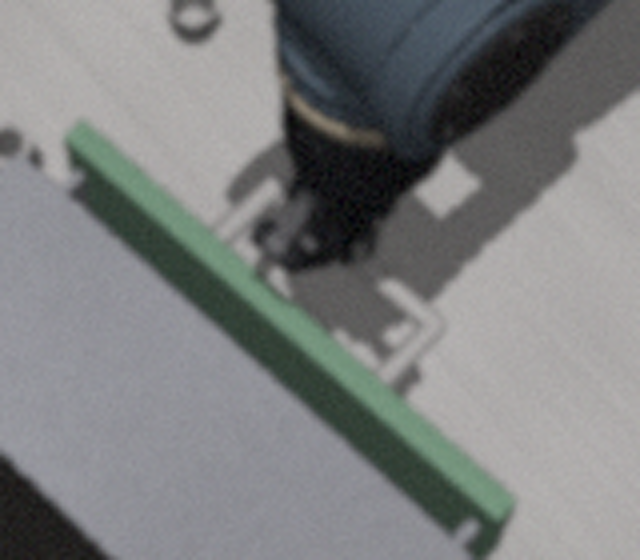

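Run:
```python
from h import *
s=ctrl.read_state();p=s['tool_pos']
for c in('side','scene','wrist'):
    f=ctrl.grab_frame(c); print(c,proj(f,p),proj(f,p+[0,0,19]),'handle',proj(f,[595.1,92.6,168.5]),proj(f,[607,-17,168.5]))
f=ctrl.grab_frame('side');print('TCP in z2',(proj(f,p)-[255,130])*5, (proj(f,p+[0,0,19])-[255,130])*5)
```

```text
side [299.9717 198.5666] [299.8821 191.6986] handle [282.9863 184.6799] [317.3834 199.0914]
scene [337.4842 197.6813] [337.9277 193.9075] handle [358.4961 211.7696] [318.4004 176.8337]
wrist [320.5713 232.6352] [320.3942 245.1859] handle [319.8609 152.3637] [320.4606 320.4527]
TCP in z2 [224.8585 342.8328] [224.4106 308.4931]
```

Run:
```python
from h import *
f=ctrl.grab_frame('wrist'); print(f['intrinsics']); K=f['intrinsics']
s=ctrl.read_state();p=s['tool_pos'];M=Ro.from_quat(s['orientation']).as_matrix()
C=-f['R'].T@f['t']; print('cam in tool',M.T@(C-p),'axis',M.T@f['R'][2], 'tcp depth',f['R']@p+f['t'])
print('depth tip for 40mm/73px',K[0,0]*40/73)
a=cv2.imread('pics/w2.png')[220:330,240:400];cv2.imwrite('pics/z4.png',cv2.resize(a,None,fx=5,fy=5,interpolation=2))
a=cv2.imread('pics/w3.png')[220:350,260:400];cv2.imwrite('pics/z5.png',cv2.resize(a,None,fx=4,fy=4,interpolation=2))
```

```text
[[279.4853   0.     322.2467]
 [  0.     279.4853 200.9106]
 [  0.       0.       1.    ]]
cam in tool [  74.5251    1.0749 -172.7118] axis [-0.2902  0.0002  0.957 ] tcp depth [ -1.115   21.1994 186.906 ]
depth tip for 40mm/73px 153.14261602986647
```

View pics/z4.png

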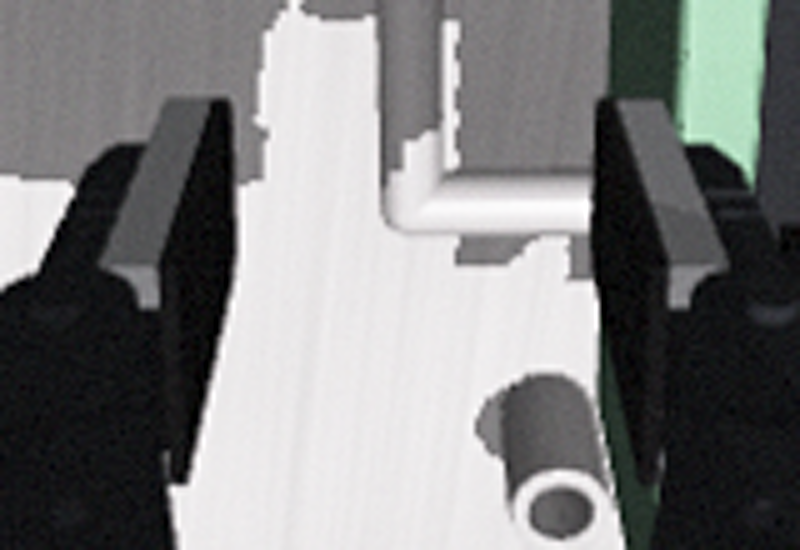

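View pics/z5.png

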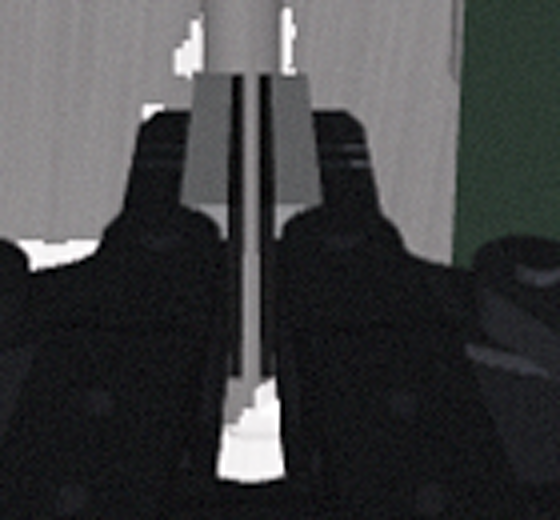

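The wrist zoom shows the bar running under the shut fingers. Both the wrist and side views put the visible tips at about z=180, roughly 30 mm higher than the stated TCP (149.6). I'll open, go 28 mm lower, and check before closing.

>>> move_arm(delta_pos=[[0,0,0],[0,0,0],[0,0,0],[0,0,0]], twist=[[0,0,0],[0,0,0],[0,0,0],[0,0,0]], claw=[40,40,40,40])

```text
time_s: 7.65
tool_pos: [601.2, 37.3, 149.6]
orientation: [0.668, 0.744, -0.0, 0.0]
wrist_force: [-1.4, -0.4, -0.2]
width: 40.0
```

>>> move_arm(delta_pos=[[0,0,0.3],[0,0,0.3],[0,0,0.3],[0,0,0]], twist=[[0,0,0],[0,0,0],[0,0,0],[0,0,0]], claw=[40,40,40,40])

```text
time_s: 8.15
tool_pos: [600.7, 37.3, 121.5]
orientation: [0.668, 0.744, -0.001, -0.001]
wrist_force: [-0.2, -0.6, 0.8]
width: 40.1
```

Run:
```python
from h import *
grab('side','s4.png');grab('wrist','w4.png')
a=cv2.imread('pics/s4.png')[140:230,265:345];b=cv2.imread('pics/w4.png')[100:340,220:420]
a=cv2.resize(a,None,fx=5,fy=5,interpolation=2);b=cv2.resize(b,None,fx=1.875,fy=1.875,interpolation=2)
cv2.imwrite('pics/z6.png',np.hstack([a,b[:450]]))
```

```text
(no output)
```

View pics/z6.png

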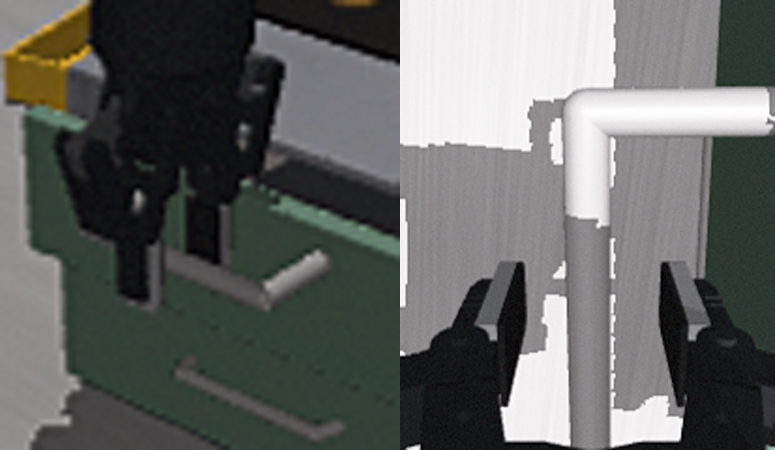

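The bar now passes between the open fingers in both pictures. The near finger reaches well below it in the side view, and the bar is centred in the wrist view. I'll close.

>>> move_arm(delta_pos=[[0,0,0],[0,0,0],[0,0,0],[0,0,0],[0,0,0],[0,0,0]], twist=[[0,0,0],[0,0,0],[0,0,0],[0,0,0],[0,0,0],[0,0,0]], claw=[2,2,2,2,2,2])

```text
time_s: 9.0
tool_pos: [601.5, 37.3, 123.0]
orientation: [0.668, 0.744, 0.0, 0.0]
wrist_force: [-0.2, 0.1, 5.9]
width: 10.1
```

>>> move_arm(delta_pos=[[0,-0.2,0],[0,-0.4,0],[0,-0.5,0],[0,-0.5,0],[0,-0.4,0],[0,0,0]], twist=[[0,0,0],[0,0,0],[0,0,0],[0,0,0],[0,0,0],[0,0,0]], claw=[2,2,2,2,2,2])

```text
time_s: 9.75
tool_pos: [540.3, 30.2, 123.0]
orientation: [0.668, 0.744, -0.001, -0.0]
wrist_force: [-0.1, -4.0, 5.7]
width: 10.3
```

Run:
```python
from h import *
grab('scene','sc5.png');grab('side','s5.png')
a=cv2.imread('pics/sc5.png')[120:320,200:460];b=cv2.imread('pics/s5.png')[130:290,220:430]
cv2.imwrite('pics/z7.png',np.vstack([cv2.resize(a,(390,300)),cv2.resize(b,(390,300))]))
```

```text
(no output)
```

View pics/z7.png

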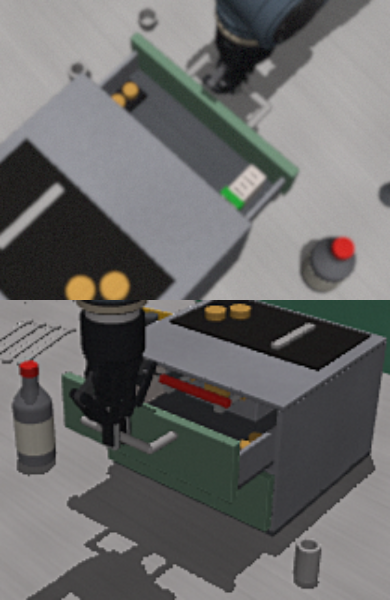

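The drawer is following the grip, and the crossbar and green band are coming into view. I'll keep pulling.

>>> move_arm(delta_pos=[[0,-0.3,0],[0,-0.5,0],[0,-0.5,0],[0,-0.5,0],[0,-0.5,0],[0,-0.4,0],[0,-0.2,0],[0,0,0]], twist=[[0,0,0],[0,0,0],[0,0,0],[0,0,0],[0,0,0],[0,0,0],[0,0,0],[0,0,0]], claw=[2,2,2,2,2,2,2,2])

```text
time_s: 10.85
tool_pos: [454.5, 20.2, 123.0]
orientation: [0.668, 0.744, -0.001, 0.001]
wrist_force: [0.5, -11.4, 7.4]
width: 10.0
```

>>> move_arm(delta_pos=[[0,-0.1,0],[0,-0.1,0],[0,-0.1,0],[0,0,0]], twist=[[0,0,0],[0,0,0],[0,0,0],[0,0,0]], claw=[2,2,2,2])

```text
time_s: 11.35
tool_pos: [446.0, 19.3, 122.9]
orientation: [0.668, 0.744, -0.001, 0.001]
wrist_force: [-0.7, -12.6, 6.7]
width: 10.2
```

>>> move_arm(delta_pos=[[0.02,-0.1,0],[0.02,-0.1,0],[0.02,-0.1,0],[0,0,0]], twist=[[0,0,0],[0,0,0],[0,0,0],[0,0,0]], claw=[2,2,2,2])

```text
time_s: 11.85
tool_pos: [445.1, 19.1, 123.3]
orientation: [0.668, 0.744, 0.005, 0.008]
wrist_force: [48.7, -17.2, -38.3]
width: 10.4
```

>>> move_arm(delta_pos=[[0.02,-0.1,0],[0.02,-0.1,0],[0.02,-0.1,0],[0,0,0]], twist=[[0,0,0],[0,0,0],[0,0,0],[0,0,0]], claw=[2,2,2,2])

```text
time_s: 12.35
tool_pos: [445.2, 21.2, 126.4]
orientation: [0.669, 0.743, 0.013, 0.016]
wrist_force: [87.1, -1.9, -47.0]
width: 9.8
```

The rising force shows the drawer is at its stop. I'll release the tension.

>>> move_arm(delta_pos=[[-0.03,0.2,0],[-0.03,0.2,0],[0,0,0]], twist=[[0,0,0],[0,0,0],[0,0,0]], claw=[2,2,2])

```text
time_s: 12.72
tool_pos: [444.8, 21.3, 125.9]
orientation: [0.668, 0.744, 0.003, 0.005]
wrist_force: [10.1, -1.8, 28.4]
width: 9.4
```

>>> move_arm(delta_pos=[[0,0,0],[0,0,0],[0,0,0],[0,0,0]], twist=[[0,0,0],[0,0,0],[0,0,0],[0,0,0]], claw=[40,40,40,40])

```text
time_s: 13.22
tool_pos: [439.6, 21.9, 122.3]
orientation: [0.668, 0.744, -0.0, -0.0]
wrist_force: [-1.2, 0.6, -0.8]
width: 39.9
```

>>> move_arm(delta_pos=[[0,0,-0.9],[0,0,-0.9],[0,0,-0.9],[0,0,-0.9],[0,0,0]], twist=[[0,0,0],[0,0,0],[0,0,0],[0,0,0],[0,0,0]], claw=[40,40,40,40,40])

```text
time_s: 13.85
tool_pos: [440.7, 21.8, 231.9]
orientation: [0.668, 0.744, 0.001, 0.001]
wrist_force: [0.1, -0.4, -0.6]
width: 40.0
```

Run:
```python
from h import *
go([600,40,230],.109)
for c in('scene','side','wrist'):
    grab(c,c+'6.png')
    for l in('crossbar','pull','pointer','band_mid','drawer_handle'):
        for d in ctrl.cut_out(c,l)[:2]: print(c,l,round(d['conf'],2),d['extent'])
a=cv2.imread('pics/scene6.png')[100:300,220:480];b=cv2.imread('pics/side6.png')[130:270,220:420]
cv2.imwrite('pics/z8.png',cv2.resize(a,None,fx=3,fy=3,interpolation=2));cv2.imwrite('pics/z9.png',cv2.resize(b,None,fx=4,fy=4,interpolation=2))
```

```text
t 13.85 pos [440.6708  21.8086 231.8917] width 40.00035476529678 F [ 0.134  -0.3506 -0.6422]
units now-axes [0.0367 5.3451 0.0787] target-axes [0.025  5.3454 0.0631] twist [ 0.0009  0.0002 -0.0007]
scene crossbar 0.75 [305.2, 177.8, 373.9, 225.5]
scene crossbar 0.73 [144.2, 113.3, 429.9, 392.8]
scene pull 0.98 [306.2, 172.0, 378.5, 226.9]
scene pointer 0.6 [304.3, 175.6, 375.6, 226.2]
scene pointer 0.33 [268.0, 114.0, 431.1, 269.6]
scene drawer_handle 0.93 [267.9, 112.9, 429.3, 270.2]
side crossbar 0.91 [281.3, 184.7, 327.0, 202.4]
side pull 0.91 [279.6, 183.3, 327.1, 206.6]
side pointer 0.6 [278.8, 184.5, 326.2, 203.4]
side band_mid 0.43 [258.7, 184.1, 263.4, 186.9]
side drawer_handle 0.9 [225.3, 159.5, 368.1, 257.3]
wrist crossbar 0.71 [479.0, 74.0, 568.2, 269.8]
wrist pull 0.82 [477.2, 73.0, 566.7, 265.8]
wrist pull 0.7 [322.4, 9.1, 637.0, 327.1]
wrist pointer 0.62 [481.8, 74.9, 566.7, 269.5]
wrist band_mid 0.62 [345.4, 294.8, 365.7, 321.4]
wrist band_mid 0.61 [473.8, 51.8, 504.4, 96.9]
wrist drawer_handle 0.87 [321.1, 8.2, 639.6, 331.2]
```

View pics/z8.png

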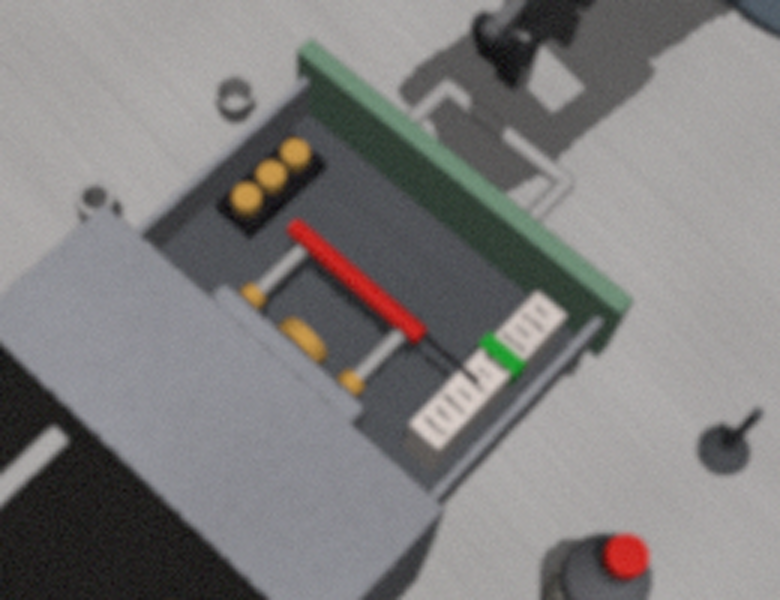

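View pics/z9.png

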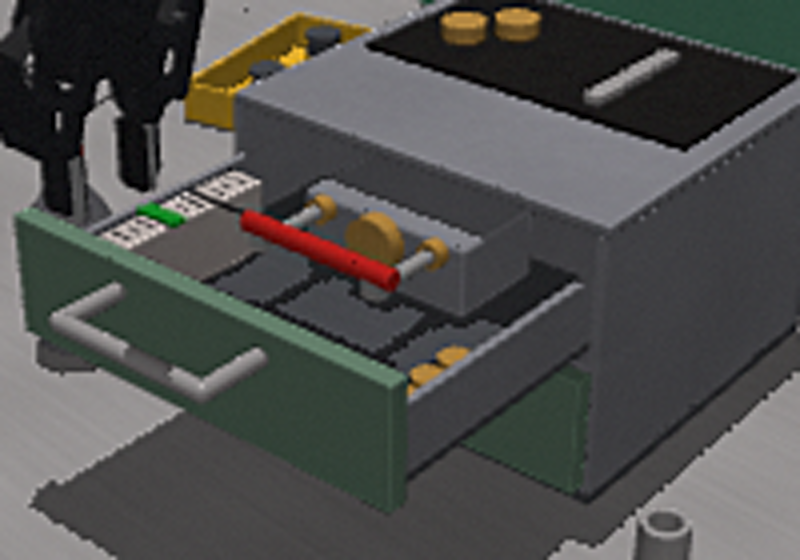

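View pics/wrist6.png

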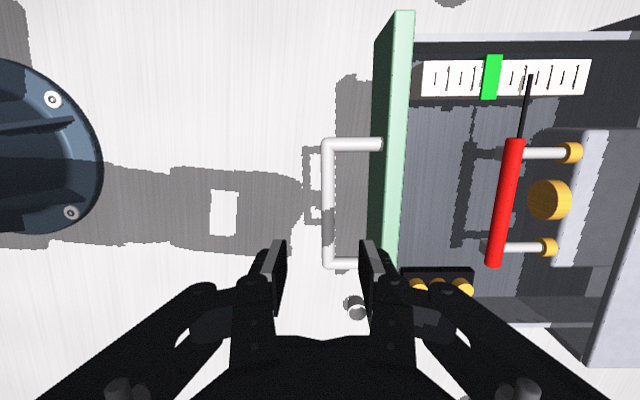

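The drawer is open. In the scene view the red bar runs from about (318,176) to (359,211), the pointer tip is at (379,227) and the band is at (387,218). In the wrist view the bar runs from (516,142) to (494,266), the pointer tip is at (530,76) and the band is at (491,77).

Run:
```python
from h import *
fs=[grab(c) for c in('scene','side','wrist')]
def show(n,uv):
    idx=[i for i,u in enumerate(uv) if u is not None]
    X=tri([fs[i] for i in idx],[uv[i] for i in idx]); print(n,X,[np.round(proj(fs[i],X)-uv[i],1) for i in idx]); return X
L=show('L',[(359.3,210.7),(281.75,185),(516,142)]);R=show('R',[(318.3,176),(318.25,200),(494,266)])
L2=show('L2',[(359.3,210.7),(281.75,185),None]);R2=show('R2',[(318.3,176),(318.25,200),None])
d=L-R;d2=L2-R2;print('C',(L+R)/2,(L2+R2)/2,np.linalg.norm(d),'yaw',np.arctan2(-d[0],d[1]),np.arctan2(-d2[0],d2[1]))
p=show('ptr',[(378.7,227),None,(530,76)]);b=show('band',[(387.3,218),(261,184.),(491,77)])
hl=show('hL',[(220+565/3,100+183/3),(220+60/4,130+320/4),(328,145)]);hr=show('hR',[(220+452/3,100+88/3),(220+203/4,130+390/4),(328,263)])
ex=np.array([np.cos(.109),np.sin(.109),0]); print('pull dist',(p-b)@ex,'handle c',(hl+hr)/2, 'moved',((hl+hr)/2-[601,37.8,168])@ex,'bar-handle',((L+R)/2-(hl+hr)/2)@ex)
```

```text
L [592.3607  92.6166 169.2118] [array([0.3, 0.1]), array([ 0.4, -0.2]), array([-1.8,  0.1])]
R [606.585  -19.5883 168.2801] [array([-0.6, -0.1]), array([-0.2, -0.4]), array([-2.1, -1.9])]
L2 [591.9571  92.3858 168.78  ] [array([0.3, 0. ]), array([0.3, 0. ])]
R2 [606.1283 -19.4968 167.4286] [array([-0.4, -0. ]), array([-0.4,  0. ])]
C [599.4728  36.5142 168.746 ] [599.0427  36.4445 168.1043] 113.10672750849392 yaw 0.1260978551500119 0.1259898301303528
ptr [587.233  142.3503 171.9227] [array([-0., -0.]), array([-0.1, -0.4])]
band [560.3568 138.0716 166.2639] [array([-0.5,  0.2]), array([-0.5, -0.3]), array([-1.4,  1.6])]
hL [439.7317  73.996  168.4796] [array([0.1, 0. ]), array([ 0.2, -0. ]), array([-0.7, -0.2])]
hR [451.0498 -33.7074 169.0192] [array([-1.2,  0. ]), array([-1.2, -0.3]), array([-1.5, -1. ])]
pull dist 27.182177077121974 handle c [445.3908  20.1443 168.7494] moved -156.60639339791877 bar-handle 154.94842723984567
```

>>> move_arm(delta_pos=[[-0.02,0.8,0],[-0.02,0.9,0],[-0.02,0.9,0],[-0.02,0.9,0],[-0.01,0.9,0],[0,0.9,0],[0,0,0.5],[0,0,0.5],[0,0,0]], twist=[[0,0,0],[0,0,0],[0,0,0],[0,0,0],[0,0,0],[0,0,0],[0,0,0],[0,0,0],[0,0,0]], claw=[40,40,40,40,40,40,40,40,40])

```text
time_s: 16.02
tool_pos: [596.9, 36.1, 199.0]
orientation: [0.668, 0.744, -0.001, -0.001]
wrist_force: [-1.1, -0.4, -0.1]
width: 39.6
```

Run:
```python
from h import *
go([599.3,36.5,121],.109)
grab('wrist','w7.png')
```

```text
t 16.025 pos [596.9292  36.0636 199.0098] width 39.61424578742606 F [-1.1496 -0.3554 -0.0559]
units now-axes [0.0051 0.0882 2.6001] target-axes [0.0059 0.0801 2.6003] twist [-0.001  -0.0001 -0.0007]
```

View pics/w7.png

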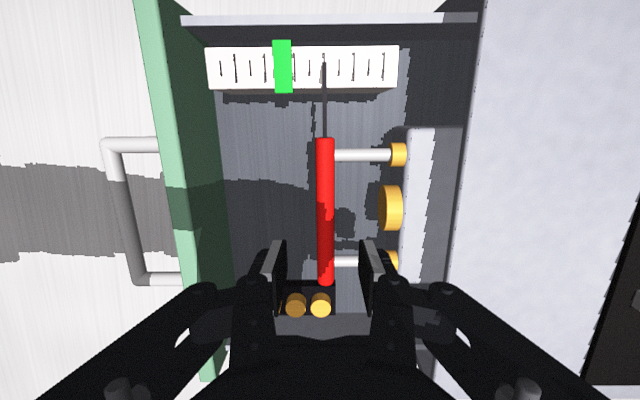

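The red bar at column 325 is nearly centred between the fingers. I'll shift 2.4 mm and descend.

>>> move_arm(delta_pos=[[0,0.08,0.5],[0,0,0.6],[0,0,0.6],[0,0,0.5],[0,0,0.4],[0,0,0]], twist=[[0,0,0],[0,0,0],[0,0,0],[0,0,0],[0,0,0],[0,0,0]], claw=[40,40,40,40,40,40])

```text
time_s: 16.82
tool_pos: [600.3, 36.4, 121.6]
orientation: [0.668, 0.744, -0.001, -0.001]
wrist_force: [-0.1, -0.1, 0.3]
width: 40.0
```

>>> move_arm(delta_pos=[[0,0,0],[0,0,0],[0,0,0],[0,0,0],[0,0,0],[0,0,0]], twist=[[0,0,0],[0,0,0],[0,0,0],[0,0,0],[0,0,0],[0,0,0]], claw=[2,2,2,2,2,2], squeeze=60)

```text
time_s: 17.58
tool_pos: [601.3, 36.4, 123.3]
orientation: [0.668, 0.744, 0.001, 0.001]
wrist_force: [0.9, 0.4, 6.2]
width: 11.6
```

Run:
```python
from h import *
go([599.3,36.5,121],.109)
grab('wrist','w8.png');grab('side','s8.png')
a=cv2.imread('pics/s8.png')[130:270,220:420];b=cv2.imread('pics/w8.png')[0:360,160:520]
cv2.imwrite('pics/z10.png',np.hstack([cv2.resize(a,(400,280)),cv2.resize(b,(280,280))]))
```

```text
t 17.575 pos [601.2729  36.3907 123.3001] width 11.649628409279384 F [0.9411 0.4129 6.215 ]
units now-axes [ 0.0106 -0.0651  0.0766] target-axes [ 0.0108 -0.065   0.0767] twist [ 0.0005  0.     -0.0007]
```

View pics/z10.png

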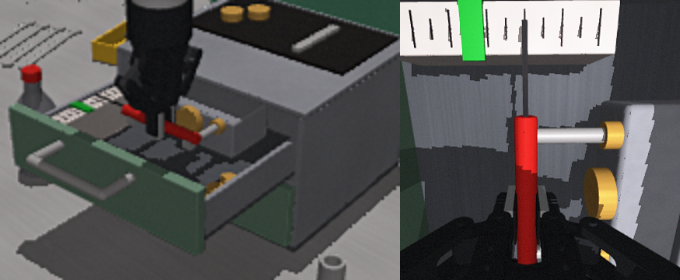

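Run:
```python
from h import *
b=cv2.imread('pics/w8.png')[180:345,240:400];a=cv2.imread('pics/s8.png')[150:230,260:350]
cv2.imwrite('pics/z11.png',cv2.resize(b,None,fx=3.5,fy=3.5,interpolation=2));cv2.imwrite('pics/z12.png',cv2.resize(a,None,fx=7,fy=7,interpolation=2))
```

```text
(no output)
```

View pics/z11.png

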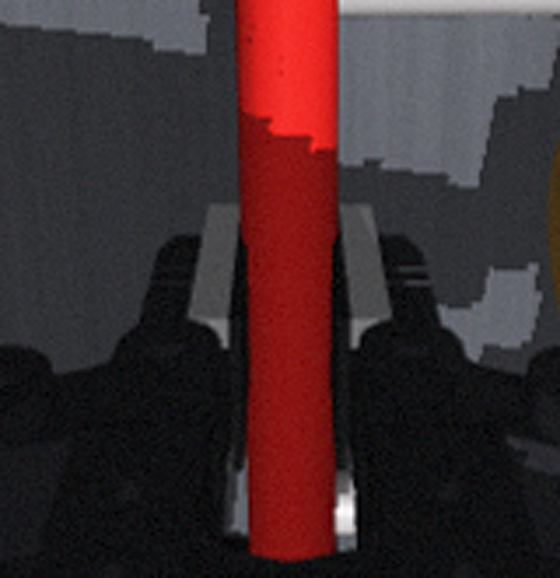

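View pics/z12.png

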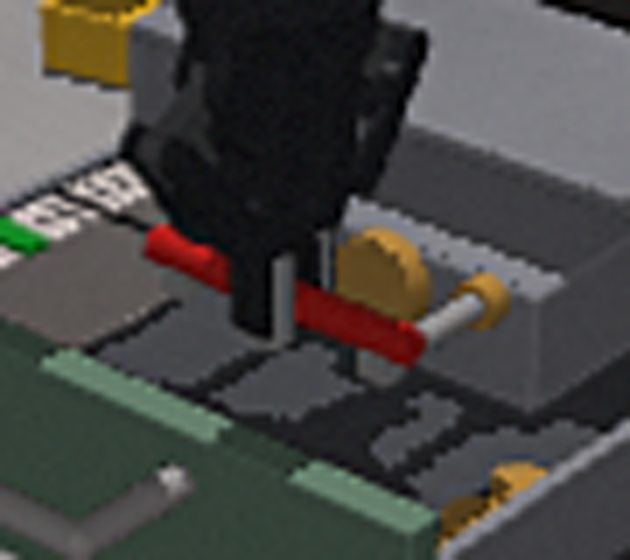

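The bar is between the pads, with the fingers reaching below it. I'll pull most of the way and then measure.

>>> move_arm(delta_pos=[[0,-0.15,0],[0,-0.2,0],[0,-0.2,0],[0,-0.2,0],[0,0,0],[0,0,0]], twist=[[0,0,0],[0,0,0],[0,0,0],[0,0,0],[0,0,0],[0,0,0]], claw=[2,2,2,2,2,2])

```text
time_s: 18.42
tool_pos: [580.0, 33.9, 123.3]
orientation: [0.668, 0.744, 0.001, 0.002]
wrist_force: [7.8, 0.2, 2.6]
width: 12.2
```

Run:
```python
from h import *
go([599.3,36.5,121],.109)
grab('wrist','w9.png');grab('side','s9.png');grab('scene','sc9.png')
a=cv2.imread('pics/sc9.png')[150:270,300:440];b=cv2.imread('pics/w9.png')[0:150,220:420]
cv2.imwrite('pics/z13.png',np.hstack([cv2.resize(a,(350,300),interpolation=2),cv2.resize(b,(400,300),interpolation=2)]))
```

```text
t 18.425 pos [579.9636  33.911  123.3372] width 12.150081782507216 F [7.8211 0.1656 2.6486]
units now-axes [0.0172 0.6497 0.0807] target-axes [0.0157 0.6501 0.0779] twist [ 0.0014  0.0002 -0.0007]
```

View pics/z13.png

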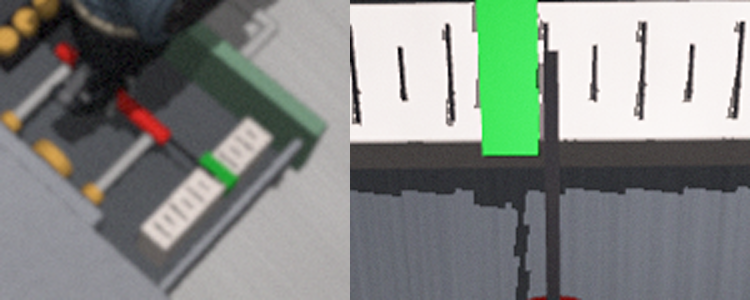

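Run:
```python
from h import *
a=cv2.imread('pics/sc9.png')[195:245,350:410];b=cv2.imread('pics/w9.png')[0:90,270:370];c=cv2.imread('pics/s9.png')[170:210,235:305]
cv2.imwrite('pics/z14.png',np.vstack([np.hstack([cv2.resize(a,(360,300),interpolation=2),cv2.resize(b,(400,300))]),cv2.resize(c,(760,300))]))
```

```text
(no output)
```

View pics/z14.png

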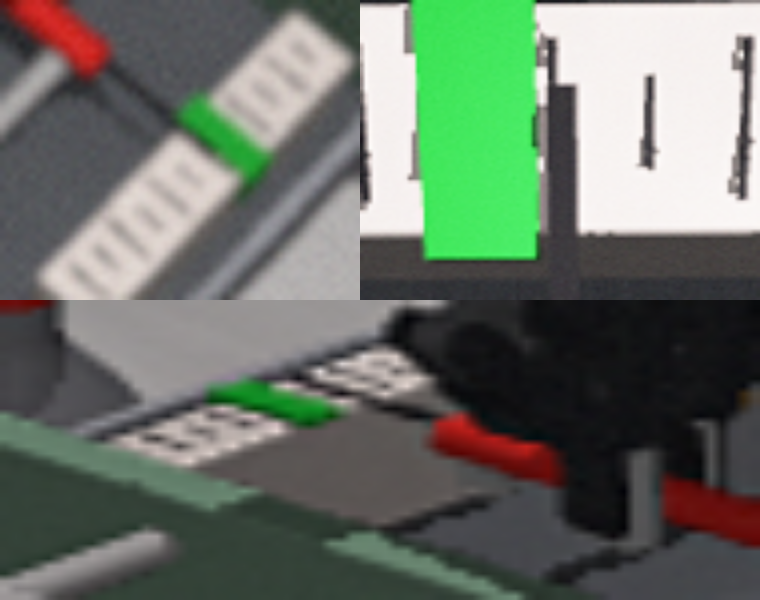

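In the wrist view the pointer (column 321) stands about 9 mm from the band's middle (column 299), using the 12 mm band as the scale. The first triangulation leaves about 6 mm. I'll move about 7.5 mm and look again.

>>> move_arm(delta_pos=[[0,-0.12,0],[0,-0.13,0],[0,0,0],[0,0,0]], twist=[[0,0,0],[0,0,0],[0,0,0],[0,0,0]], claw=[2,2,2,2])

```text
time_s: 19.08
tool_pos: [572.8, 33.1, 123.4]
orientation: [0.668, 0.744, 0.002, 0.002]
wrist_force: [9.1, 0.4, 0.5]
width: 11.7
```

Run:
```python
from h import *
go([599.3,36.5,121],.109)
fs=[grab('scene','sc10.png'),grab('wrist','w10.png')];fs.append(grab('side','s10.png'))
a=cv2.imread('pics/sc10.png')[195:245,350:410];b=cv2.imread('pics/w10.png')[0:90,270:370];c=cv2.imread('pics/s10.png')[170:210,235:305]
cv2.imwrite('pics/z15.png',np.vstack([np.hstack([cv2.resize(a,(360,300),interpolation=2),cv2.resize(b,(400,300))]),cv2.resize(c,(760,300))]))
```

```text
t 19.075 pos [572.7577  33.0643 123.3591] width 11.693499003941586 F [9.1201 0.4295 0.5   ]
units now-axes [0.0197 0.8915 0.0829] target-axes [0.0176 0.892  0.0786] twist [ 0.0015  0.0002 -0.0007]
```

View pics/z15.png

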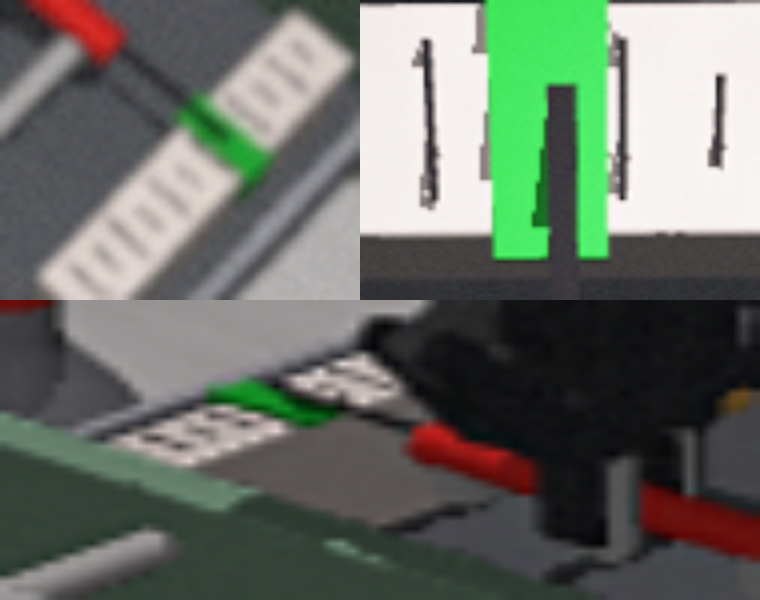

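The pointer is on the band, about 1.3 mm short of its middle. I'll make one small correction.

>>> move_arm(delta_pos=[[0,-0.03,0],[0,0,0],[0,0,0],[0,0,0],[0,0,0],[0,0,0],[0,0,0],[0,0,0]], twist=[[0,0,0],[0,0,0],[0,0,0],[0,0,0],[0,0,0],[0,0,0],[0,0,0],[0,0,0]], claw=[2,2,2,2,2,2,2,2])

```text
time_s: 20.23
tool_pos: [571.9, 33.0, 123.3]
orientation: [0.668, 0.744, 0.002, 0.002]
wrist_force: [9.3, 0.2, 0.4]
width: 11.9
```

Run:
```python
from h import *
fs=[grab('scene','sc11.png'),grab('wrist','w11.png'),grab('side','s11.png')]
go([599.3,36.5,121],.109)
a=cv2.imread('pics/sc11.png')[100:300,220:480];b=cv2.imread('pics/w11.png')[0:90,270:370]
cv2.imwrite('pics/z16.png',np.hstack([cv2.resize(a,(390,300),interpolation=2),cv2.resize(b,(400,300))]))
a=cv2.imread('pics/sc11.png')[195:245,350:410];cv2.imwrite('pics/z17.png',cv2.resize(a,None,fx=10,fy=10,interpolation=2))
```

```text
t 20.375 pos [571.9141  32.941  123.3271] width 12.078444829292584 F [ 9.7885 -0.0986  0.8427]
units now-axes [0.0208 0.9199 0.082 ] target-axes [0.0186 0.9204 0.0776] twist [ 0.0015  0.0002 -0.0007]
```

View pics/z16.png

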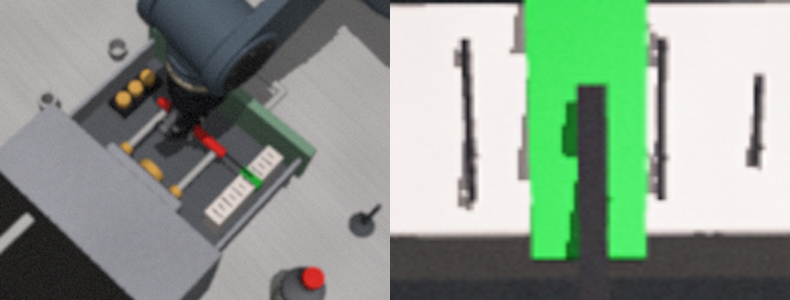

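View pics/z17.png

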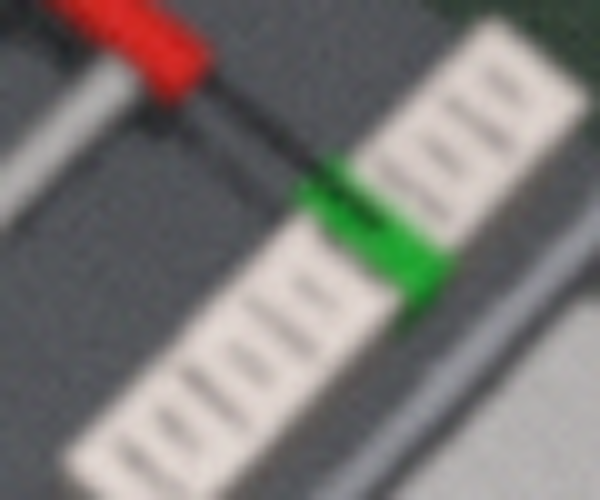

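In the wrist view the pointer (column 592) is within 1 mm of the band's middle (column 586). The scene view also shows it on the band, and the arm is still and gripping. I'll hand in.

Run:
```python
from h import *
print(ctrl.sign_off()); s=ctrl.read_state(); print(s['time_s'],s['tool_pos'],s['width'],s['wrist_force'])
```

```text
the job is handed in; nothing more can be done
None
the job is handed in; nothing more can be done
```

I pulled the drawer open to its stop, gripped the red crossbar and pulled it until the pointer stood on the green band. I handed the job in at about 20.4 s while still holding it there; no verdict was reported.

**Last checks that agreed**
- **Drawer:** the handle moved 157 mm from its starting point. The stop was felt as the force climbed to about 87 N, below the 120 N wrist limit.
- **Pointer:** the wrist camera put it within about 1 mm of the band's middle. The scene camera also showed it on the band, slightly past the middle; I put that down to viewing angle.
- **Hold:** the arm was still, the grip was set to 60 N, and the spring pulled on the tool with about 9 to 10 N.
- **Bystanders:** none of the moves came near them, and those in view in the last scene picture stood where they had.

**What failed or disagreed**
- **First grasp:** my first try at the handle closed on nothing. The fingertips were about 30 mm higher than the stated tool point, so I went 28 mm lower for both grasps.
- **Finger opening:** it reads about 2 mm less than the true bar thickness (10 mm on the 12 mm handle, 12 mm on the 14 mm crossbar).
- **Pull distance:** my first measurement gave 27 mm to the band, but about 29 to 30 mm was needed. I followed the wrist camera.

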